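Set up the drip tray and pick the fullest cleaner can by weight

TASK

We are about to spray two brake pads clean: first slide their drip tray along the bench, without lifting it, until it sits centred and square on the grey absorbent mat. Then heft the three identical spray cans standing beside the mat (not those at the back of the bench), putting each lighter one back upright where it stood, and finish holding the heaviest (fullest) can still and upright over the tray, well clear above it; do not let go of it. Leave the pads in the tray, knock no can over and leave the oil filter, tape roll and bearing alone.

Things in the scene. Friction and masses are not known exactly. Their poses are not given: they have to be found in the camera images.
- mat: thin grey absorbent drip mat with a dark edge, lying flat on the bench, 220 (x) x 300 (y) mm, about 1 mm thick and fixed. Origin at its centre at bench height; y runs along its long side, x along its short side
- tray: shallow steel drip tray standing on the bench left of the mat, 140 (x) x 200 (y) x 28 mm outside, with 8 mm rolled rim on 3 mm walls and 3 mm floor; about 0.6 kg with its two brake pads; slides at a few newtons. Origin: centre of its underside; y along its long side, x along its short side, within 20 degrees of the mat's
- pad_1: curved brake pad 48 x 108 x 12 mm, loose in the tray, 0.12 kg; origin at the centre of its underside
- pad_2: the second, equal brake pad, loose in the tray, 0.12 kg; origin at the centre of its underside
- can_a (a point): one of the three loose spray cans alike outside, right of the mat, 100 mm or more apart (centres): upright, 58 mm across, straight-sided to 163 mm, then a shoulder narrowing to 33 mm at 194 mm and a 16 mm nozzle up to 212 mm. 0.1 to 0.75 kg in all, contents unseen; the heaviest exceeds the next by 0.15 kg or more; which stands where changes each run. Point: its centre, 106 mm above its foot; z: its axis
- can_b (a point): one of the three loose spray cans alike outside, right of the mat, 100 mm or more apart (centres): upright, 58 mm across, straight-sided to 163 mm, then a shoulder narrowing to 33 mm at 194 mm and a 16 mm nozzle up to 212 mm. 0.1 to 0.75 kg in all, contents unseen; the heaviest exceeds the next by 0.15 kg or more; which stands where changes each run. Point: its centre, 106 mm above its foot; z: its axis
- can_c (a point): one of the three loose spray cans alike outside, right of the mat, 100 mm or more apart (centres): upright, 58 mm across, straight-sided to 163 mm, then a shoulder narrowing to 33 mm at 194 mm and a 16 mm nozzle up to 212 mm. 0.1 to 0.75 kg in all, contents unseen; the heaviest exceeds the next by 0.15 kg or more; which stands where changes each run. Point: its centre, 106 mm above its foot; z: its axis
- filter: bystander: blue oil filter, upright cylinder 70 mm across, 89 mm tall, far left, beyond the tray, loose; origin at the centre of its underside
- tape: bystander: roll of black tape lying flat, 58 mm across, 19 mm high, at the front edge of the bench on the left, loose; origin at the centre of its underside
- bearing: bystander: ball bearing lying flat, 52 mm across, 14 mm high, at the right near the cans, loose; origin at the centre of its underside
Mind the look-alikes: they are no part of the job. What is shaped like the part that bears can_a but purple is not meant.

How it is judged:
On the way, in this order (a step that is already met when the one before it is completed fails the run):
1. the tray, on the bench, is centred (25 mm) and square (10 degrees) on the mat (horizontal distance between tray and mat below 0.025 m and angle between the y axis of tray and the y axis of mat, either way round below 0.18 rad and height (world z) of tray below 0.006 m), for 0.2 s.
2. the heaviest can is lifted clear of the bench (height (world z) of fullest_can above 0.01 m and contact force between the fingers and fullest_can above 1 N), for 0.2 s.
At the end, for the whole second after the job is handed in: Heaviest can held in the fingers, still, upright (17 deg), its axis over the tray, its foot 60 mm or more above the bench; the others upright, let go, within 50 mm of their places; tray on the bench, within 25 mm and 10 deg of centred and square on the mat, both pads in it (all of step 1 and z of each of pad_1, pad_2 in the frame of tray below 0.025 m and x of pad_1 in the frame of tray between -0.07 and 0.07 m and y of pad_1 in the frame of tray between -0.1 and 0.1 m and x of pad_2 in the frame of tray between -0.07 and 0.07 m and y of pad_2 in the frame of tray between -0.1 and 0.1 m and height (world z) of fullest_can above 0.06 m and contact force between the fingers and fullest_can above 1 N and contact force between fullest_can and tray below 0.1 N and x of fullest_can in the frame of tray between -0.07 and 0.07 m and y of fullest_can in the frame of tray between -0.1 and 0.1 m and angle between fullest_can's own z axis and vertical below 0.3 rad and linear speed of fullest_can below 0.05 m/s and height (world z) of each of lighter_can_1, lighter_can_2 below 0.006 m and angle between each of lighter_can_1, lighter_can_2's own z axis and vertical below 0.1 rad and distance of each of lighter_can_1, lighter_can_2 from where it was at the start of the episode below 0.05 m and contact force between the fingers and lighter_can_1 below 0.1 N and contact force between the fingers and lighter_can_2 below 0.1 N); the arm keeps its last pose, push and grip.
It fails at once if the tray is lifted off the bench or tipped (height (world z) of tray above 0.015 m or angle between tray's own z axis and vertical above 0.15 rad).
It fails at once if a can falls over (angle between any of lighter_can_1, fullest_can, lighter_can_2's own z axis and vertical above 0.6 rad).
It fails at once if the oil filter, the tape or the bearing is shifted by more than 3 cm (distance of any of filter, tape, bearing from where it was at the start of the episode above 0.03 m).
It also fails if it takes over 72 s, if anything falls off the work surface, if the arm or the gripper's body presses on something with over 40 N, if the wrist force passes 120 N, or if a joint passes its speed limit or range.

ROBOT

A 7-joint arm with a two-finger parallel gripper is mounted at the origin on a cart in front of the work surface, level with it; the furniture and walls round the work are solid. World frame = base frame: x ahead of the robot, y to its left, z up, the work surface at z = 0. Lengths are in m, angles in rad, forces in N, time in s.
With the tool pointing down it reaches from about 0.35 to 0.9 m from the base axis. Payload 19.9 kg.
Tool frame: the origin (TCP) lies midway between the tips of the shut fingers; the grasp point (between the pads) lies r.hold_point_z behind it (r.hold_point_z is the distance from the TCP to the grasp point, in m); z points along the fingers, y is the line along which they close (so a half turn about z gives the same grasp; the last joint's range is limited). The gripper opens to 85 mm and grips with 20 to 120 N. Pads are 22 mm wide; open, the fingers measure 114 mm over their backs; the gripper's body (76 mm by 85 mm) begins 54 mm behind the grasp point. The pads swing forward as they close: fully open they stand 13 mm farther back than shut.
Start: joints at [-1.167, 0.417, -0.01, 1.614, 0.005, 1.111, -0.053], TCP at [0.269, 0.564, 0.231] pointing down, gripper open.
Joint ranges: [-2.81, 2.81], [-0.39, 2.02], [-1.27, 1.25], [0.06, 2.57], [-1.19, 4.33], [0.19, 2], [-2.82, 2.82]. Speed limits (rad/s): [1.89, 1.89, 2.39, 2.39, 3.01, 3.01, 3.01].

INTERFACE

Orientations are given as [roll, pitch, yaw] about the fixed x, y, z axes, in that order (R = Rz(yaw) Ry(pitch) Rx(roll)).
In Python, from bench import r, viewer gives the robot as it stands. The module is installed in compiled form; this text tells all that it offers.
- The arm moves only by the shell command python3 -m crank 'ROWS' [OPENING] [FORCE]. ROWS is text: rows parted by semicolons, each of 6 numbers parted by spaces: the shift along the tool's x, y, z in m, then the turn, a rotation vector about the tool's x, y, z in rad. In form: tx ty tz wx wy wz; .... A call has 1 to 8 rows; each row is the pose to reach, as a shift and turn from the pose commanded when the call began, along the tool's axes at that moment; what a row does not reach only later rows make up. A row lasts 1/12 s, in which the tool goes at most 41.7 mm and 7.16 degrees, less where a joint would pass 70% of its speed; a pose out of reach is approached as far as the arm can. A call with a gripper value outside its range is refused whole. OPENING is the finger opening in m, from 0 to 0.0854, set as the call begins (- or left out, the last holds). The fingers move at their own pace and stop on an object; FORCE is the grip in N (left out, the last holds). Time passes only in rows, so rows that repeat a pose let the fingers close. It gives the time, the measured TCP pose, the force, the opening and the grip force at its end, in the units of the state.
- r.read_state(): the state, without advancing time (a new reading comes with each control period).
- viewer.snapshot(name): name is "side" or "top"; returns a dict with "image" (384x512x3 uint8, red, green, blue), "fx", "fy", "cx", "cy" (pixels), "k1" (the pictures are not rectified: a ray, as slopes to the right and down, at radius r is drawn at 1 + k1 r^2 times it, then the intrinsics apply), "world_from_camera" (4x4, takes a point from camera to world coordinates). Camera axes: x right, y down, z forward; pixel columns grow to the right and rows downward; lengths in m; the calibration is good to about 2 mm. A picture is of the moment at which its call begins. There is no depth.
- r.sign_off(): hands the job in; it is judged then, once.
The state is a dict: "time_s": time; "joints": joint angles; "qvel": joint speeds; "joint_efforts": joint torques, N m; "ee_pos": TCP position; "tool_rot": TCP orientation; "ft_force": force on the tool from outside, world axes, zero at the start; "wrist_torque": the same for the moment, N m; "width": finger opening in m; "gripper_force": force on a finger pad.
Only numpy, scipy, OpenCV 4.12 (cv2) and the standard library are available. Lean on these libraries where they do the work, as an engineer would, in place of code of your own. Each camera call takes 0.05 s, during which the arm holds its last target. There are 200 camera calls.

## Working session

There is one attempt and no reset: what is moved stays moved. The work goes in short steps, Python scripts to look and compute and a shell command to move; the robot and the scene stay as the last step left them, time stands still between calls to the robot, and variables do not carry over. Pictures are saved under pics/ and viewed, at most 10 in all, crops included, and the job is handed in when it is done.

```bash
mkdir -p pics
cat > h.py <<'E'
import numpy as np, cv2
from bench import r, viewer
def snap(n):
    s=viewer.snapshot(n); return s
def ray(s,u,v):
    K=np.array([[s['fx'],0,s['cx']],[0,s['fy'],s['cy']],[0,0,1]],float)
    # drawn = p*(1+k1 r^2), r of ideal ray
    d=np.array([(u-s['cx'])/s['fx'],(v-s['cy'])/s['fy']]); p=d.copy()
    for _ in range(30): p=d/(1+s['k1']*(p@p))
    T=np.array(s['world_from_camera']); return T[:3,3],T[:3,:3]@np.array([p[0],p[1],1])
def pt(s,u,v,z=0.):
    o,d=ray(s,u,v); return o+d*(z-o[2])/d[2]
def px(s,P):
    T=np.array(s['world_from_camera']); c=T[:3,:3].T@(np.array(P)-T[:3,3]); p=c[:2]/c[2]
    p=p*(1+s['k1']*(p@p)); return p*[s['fx'],s['fy']]+[s['cx'],s['cy']]
E
python3 - <<'E'
from h import *
for n in("top","side"):
    s=snap(n); im=s['image'][...,::-1]
    cv2.imwrite(f'pics/{n}0.png',cv2.resize(im,(768,576),interpolation=cv2.INTER_CUBIC)); cv2.imwrite(f'pics/{n}_raw0.png',im)
    print(n,s['fx'],s['fy'],s['cx'],s['cy'],s['k1']);print(np.round(s['world_from_camera'],3))
st=r.read_state();print({k:np.round(v,3) for k,v in st.items()},r.hold_point_z)
E
```

```text
top 359.08908375191413 359.08908375191413 255.62586014064618 184.08844207636898 -0.05419321814443534
[[ 0.006 -0.984  0.179  0.276]
 [-1.    -0.006  0.003  0.022]
 [-0.002 -0.179 -0.984  1.155]
 [ 0.     0.     0.     1.   ]]
side 473.7369787005073 473.7369787005073 249.07965936871966 187.35386245009204 -0.11909076447503536
[[ 0.979 -0.1    0.177  0.203]
 [-0.202 -0.423  0.883 -1.292]
 [-0.013 -0.9   -0.435  0.728]
 [ 0.     0.     0.     1.   ]]
{'time_s': np.float64(0.1), 'joints': array([-1.167,  0.418, -0.01 ,  1.614,  0.005,  1.111, -0.053]), 'qvel': array([-0.   , -0.001,  0.001, -0.001,  0.001, -0.001,  0.002]), 'joint_efforts': array([ 1.0000e-03, -8.6581e+01,  6.8000e-01, -4.3563e+01,  1.9000e-02,
        5.0000e-03,  0.0000e+00]), 'ee_pos': array([0.269, 0.564, 0.231]), 'tool_rot': array([-3.141,  0.   ,  2.696]), 'ft_force': array([-0.971, -0.357, -0.147]), 'wrist_torque': array([-0.023, -0.003,  0.049]), 'gripper_force': np.float64(0.0), 'width': np.float64(0.085)} 0.0187
```

View pics/top0.png

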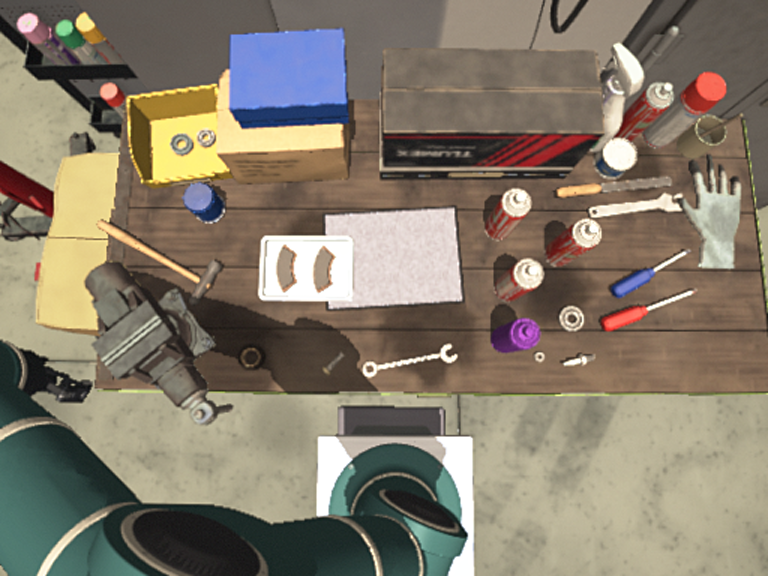

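View pics/side0.png

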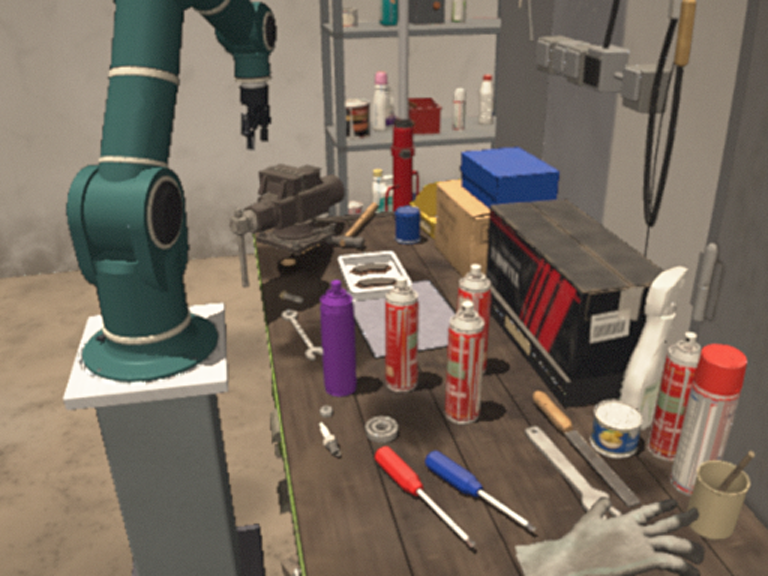

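Both views show the tray with its two pads at the left end of the mat: tray at top-view (306,268) of the 768x576 picture, mat centre about (394,257).

Possible cans in the top view:
- Red and white cans beside the mat at (515,205), (578,240) and (522,275). These are the three to heft.
- Purple can at (516,335): look-alike, not meant.
- Red cans at the back at (650,105) and (700,95): not meant.

Next I measure and check the choice in a crop.

Run:
```python
from h import *
s=snap("top"); im=np.ascontiguousarray(s['image'][...,::-1]); hsv=cv2.cvtColor(im,cv2.COLOR_BGR2HSV)
bright=((hsv[...,1]<60)&(hsv[...,2]>130)).astype(np.uint8)
roi=np.zeros_like(bright); roi[130:215,165:315]=1; bright*=roi
white=((hsv[...,2]>228)&(hsv[...,1]<40)).astype(np.uint8)*roi
def biggest(m):
    c,_=cv2.findContours(m,cv2.RETR_EXTERNAL,cv2.CHAIN_APPROX_NONE); return max(c,key=cv2.contourArea)
ct=biggest(white); out=im.copy()
W=np.array([pt(s,*p[0],.028)[:2] for p in ct]).astype(np.float32)
print('tray',cv2.minAreaRect(W*1000))
m=bright.copy(); cv2.drawContours(m,[cv2.dilate(np.uint8([0]),None)*0+ct][0:1],-1,0,-1)
m=cv2.morphologyEx(m,cv2.MORPH_OPEN,np.ones((5,5)))
cm=biggest(bright) ; W=np.array([pt(s,*p[0],.001)[:2] for p in cm]).astype(np.float32)
# mat: only right of tray edge for its lines
sel=W[W[:,1]<W[:,1].min()+.25]; print('mat-part',cv2.minAreaRect(sel*1000), sel.min(0),sel.max(0))
mm=biggest(m); W2=np.array([pt(s,*p[0],.001)[:2] for p in mm]).astype(np.float32); print('mat masked',cv2.minAreaRect(W2*1000))
cv2.drawContours(out,[ct],-1,(0,0,255),1); cv2.drawContours(out,[mm],-1,(0,255,0),1)
cv2.imwrite('pics/c1.png',cv2.resize(out[120:240,165:415],(800,384),interpolation=cv2.INTER_CUBIC))
```

```text
tray ((518.8348388671875, 81.93017578125), (198.51502990722656, 428.17919921875), 3.776810884475708)
mat-part ((531.404052734375, -12.587081909179688), (210.82586669921875, 249.1467742919922), 3.841607093811035) [ 0.4202295  -0.14201319] [0.64413786 0.10538292]
mat masked ((458.6598815917969, 6.282344818115234), (62.58003616333008, 81.4546127319336), 0.3409487307071686)
```

View pics/c1.png

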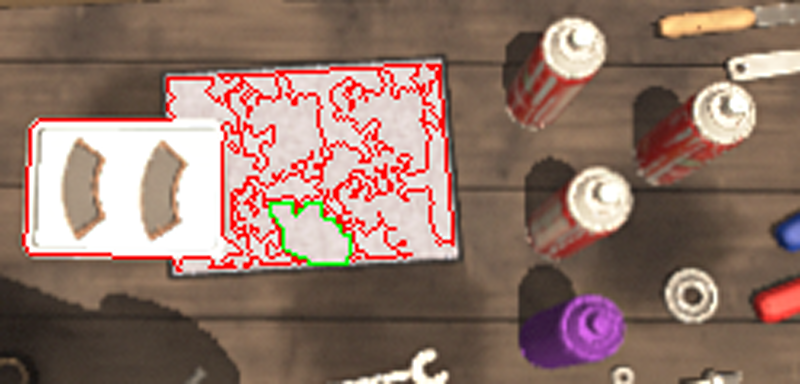

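The crop (3.2x) confirms the choice: three red and white cans with nozzles at crop (581,36), (733,103) and (608,188). The purple can sits apart at (592,325) and the bearing at (692,293). The mat corners and tray corners are clear.

Run:
```python
from h import *
s=snap("top"); f=lambda u,v,z:np.round(pt(s,165+(u-1.1)/3.2,120+(v-1.1)/3.2,z)[:2],4)
M=np.array([f(*p,.001) for p in [(165,74),(444,57),(462,261),(170,278)]]); T=np.array([f(*p,.028) for p in [(31,119),(223,122),(223,257),(25,255)]])
for n,Q in(('mat',M),('tray',T)):
    print(n,Q.tolist(),Q.mean(0)); d=(Q[0]+Q[3]-Q[1]-Q[2])/2; print(np.linalg.norm(d),np.degrees(np.arctan2(-d[0],d[1])),cv2.minAreaRect((Q*1000).astype(np.float32)))
for p in [(581,33),(734,102),(609,187)]: print('can',f(*p,.212))
print('purple',f(592,325,.163),'bearing',f(692,293,.014))
# side view of nozzles check
s2=snap("side")
for p in [(581,33),(734,102),(609,187)]: print(px(s2,[*f(*p,.212),.212])*1.5)
for p,z in [((70,262),0.05),((212,270),.03)]: print(p,pt(s,p[0]/1.5,p[1]/1.5,z))
```

```text
mat [[0.6258, 0.1581], [0.646, -0.1337], [0.4308, -0.148], [0.4117, 0.1474]] [0.528575 0.00595 ]
0.29425683084679616 3.828969806757814 ((528.5865478515625, 6.8325042724609375), (215.6746063232422, 296.0163879394531), 3.801706075668335)
tray [[0.5696, 0.29], [0.5674, 0.0949], [0.4298, 0.0925], [0.4304, 0.2894]] [0.4993 0.1917]
0.19600499993622605 -0.4092486080349344 ((499.70001220703125, 191.25), (197.9250946044922, 139.19749450683594), 89.82540130615234)
can [ 0.6011 -0.224 ]
can [ 0.5407 -0.3534]
can [ 0.4659 -0.2421]
purple [ 0.3539 -0.2359] bearing [ 0.3978 -0.3769]
[476.92287726 265.67286993]
[467.55390393 302.67872796]
[404.27204402 277.6543944 ]
(70, 262) [0.50398384 0.69603394 0.05      ]
(212, 270) [0.49207271 0.39258938 0.03      ]
```

```bash
cat >> h.py <<'E'
from scipy.spatial.transform import Rotation as Ro
def go(x,y,z,yaw):
    st=r.read_state(); R=Ro.from_euler('xyz',st['tool_rot']); t=R.inv().apply(np.array([x,y,z])-st['ee_pos'])
    w=(R.inv()*Ro.from_euler('xyz',[np.pi,0,yaw])).as_rotvec()
    print('rows',np.round(t,4),np.round(w,4),'t',round(float(st['time_s']),2)); return st
E
python3 -m crank '0 0 -0.08 0 0 0; 0 0 -0.08 0 0 0; 0 0 -0.08 0 0 0' 0.03 30
python3 -c "
from h import *
go(.4987,.0967,.1,np.pi-.007)"
```

```text
time_s: 0.5
ee_pos: [0.2704, 0.5659, 0.3187]
tool_rot: [3.133, -0.0, 2.696]
ft_force: [-0.1, 1.3, 0.4]
width: 0.0515
gripper_force: 0.0
rows [-0.4084 -0.3268  0.2156] [ 0.009   0.0016 -0.439 ] t 0.5
```

```bash
python3 -m crank '-0.2 -0.16 0 0 0 -0.22; -0.2 -0.16 0 0 0 -0.22; -0.2 -0.16 0 0 0 -0.22; -0.2 -0.16 0 0 0 -0.22;-0.2 -0.16 0 0 0 -0.22;-0.2 -0.16 0 0 0 -0.22; -0.2 -0.16 0 0 0 -0.22; -0.2 -0.16 0 0 0 -0.22' | head -2
python3 -c "
from h import *
go(.4987,.0967,.1,np.pi-.007)"
```

```text
time_s: 1.17
ee_pos: [0.3825, 0.3306, 0.3117]
rows [-0.1664 -0.2012  0.2117] [ 2.000e-04  8.000e-04 -2.236e-01] t 1.17
```

```bash
python3 -m crank '-0.166 -0.2 0.1 0 0 -0.223; -0.166 -0.2 0.1 0 0 -0.223; -0.166 -0.2 0.1 0 0 -0.223; -0.166 -0.2 0.1 0 0 -0.223; -0.166 -0.2 0.1 0 0 -0.223; -0.166 -0.2 0.1 0 0 -0.223; -0.166 -0.2 0.1 0 0 -0.223; -0.166 -0.2 0.1 0 0 -0.223' | head -3
python3 -c "
from h import *
go(.4987,.0967,.05,np.pi-.007)"
```

```text
time_s: 1.83
ee_pos: [0.4991, 0.0954, 0.209]
tool_rot: [-3.139, -0.002, 3.133]
rows [1.00e-04 1.70e-03 1.59e-01] [-0.0029 -0.0019 -0.0021] t 1.83
```

```bash
python3 -m crank '0 0.0015 0.155 0 0 0; 0 0.0015 0.155 0 0 0; 0 0.0015 0.155 0 0 0; 0 0.0015 0.155 0 0 0; 0 0.0015 0.155 0 0 0; 0 0.0015 0.155 0 0 0; 0 0.0015 0.155 0 0 0' | head -5
python3 - <<'E'
from h import *
go(.4987,.0967,.01,np.pi-.007)
s=snap("side"); a=s['image'][...,::-1][145:245,200:330]; t=snap("top")['image'][...,::-1][140:240,160:290]
cv2.imwrite('pics/c2.png',cv2.resize(np.hstack([a,t]),(780,300),interpolation=cv2.INTER_CUBIC))
E
```

```text
time_s: 2.42
ee_pos: [0.4989, 0.1033, 0.0579]
tool_rot: [3.141, 0.002, 3.139]
ft_force: [-0.0, -0.2, -0.4]
width: 0.03
rows [ 0.0003 -0.0066  0.0479] [0.0005 0.0016 0.0046] t 2.42
```

View pics/c2.png

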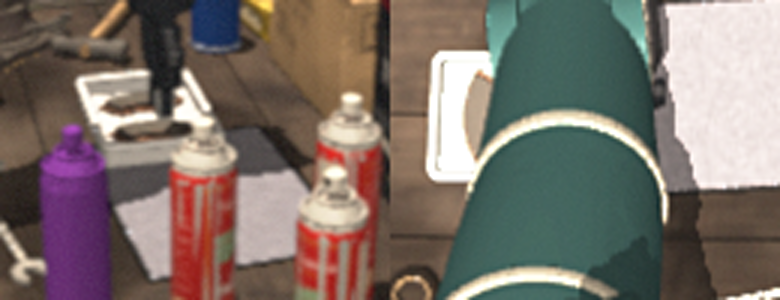

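The side view shows the fingers above the tray's right end, at about (165,100) in the left half. The y position needs a 7 mm correction before I go down.

```bash
python3 -m crank '0 -0.0065 0 0 0 0; 0 -0.0065 0.015 0 0 0;0 -0.0065 0.015 0 0 0;0 -0.0065 0.015 0 0 0;0 -0.0065 0.015 0 0 0' | head -5
python3 - <<'E'
from h import *
go(.4987,.0967,.01,np.pi-.007)
s=snap("side"); a=s['image'][...,::-1][155:235,215:305]
for P in [(.4987,.0927,.028),(.4987,.0967,.028)]: print(px(s,P), (px(s,P)-[215,155])*7)
cv2.imwrite('pics/c3.png',cv2.resize(a,None,fx=7,fy=7,interpolation=cv2.INTER_CUBIC))
E
```

```text
time_s: 2.93
ee_pos: [0.4983, 0.0961, 0.0421]
tool_rot: [3.141, 0.001, 3.139]
ft_force: [0.5, 0.4, 0.8]
width: 0.0299
rows [-0.0004  0.0006  0.0321] [0.0002 0.0007 0.0041] t 2.93
[254.63899668 191.84330125] [277.47297674 257.90310874]
[254.38453699 191.32648646] [275.6917589  254.28540523]
```

View pics/c3.png

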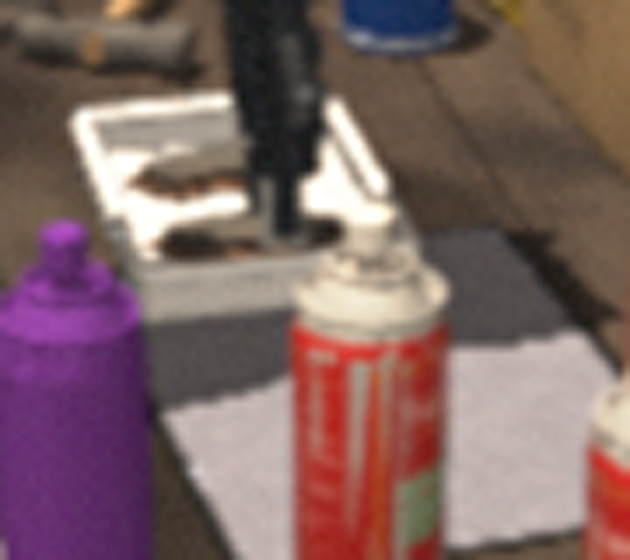

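The picture confirms the rim where I computed it, at about (277,258), with the fingers straddling it from above. I go down and grip.

```bash
python3 -m crank '0 0 0.01 0 0 0; 0 0 0.02 0 0 0;0 0 0.032 0 0 0;0 0 0.032 0 0 0;0 0 0.032 0 0 0' 
python3 -m crank '0 0 0 0 0 0;0 0 0 0 0 0;0 0 0 0 0 0;0 0 0 0 0 0;0 0 0 0 0 0;0 0 0 0 0 0' 0 40
python3 -c "
from h import *
go(.4987,.0967,.01,np.pi-.007)"
```

```text
time_s: 3.4
ee_pos: [0.4972, 0.0959, 0.0082]
tool_rot: [-3.141, -0.002, 3.139]
ft_force: [1.0, 1.2, -0.1]
width: 0.0298
gripper_force: 0.0
time_s: 3.9
ee_pos: [0.4981, 0.0962, 0.0095]
tool_rot: [3.142, 0.0, 3.139]
ft_force: [-0.1, -1.2, 2.4]
width: 0.0064
gripper_force: 39.2
rows [-0.0006  0.0005 -0.0005] [0.     0.0004 0.0042] t 3.9
```

```bash
python3 -m crank '-0.001 -0.005 0 0 0 -0.002; -0.003 -0.015 0 0 0 -0.006; -0.006 -0.028 0 0 0 -0.011; -0.008 -0.041 0 0 0 -0.016; -0.011 -0.054 0 0 0 -0.021; -0.013 -0.067 0 0 0 -0.026; -0.0155 -0.08 0 0 0 -0.031; -0.018 -0.093 0 0 0 -0.036'
python3 -m crank '-0.002 -0.012 0 0 0 -0.005; -0.004 -0.025 0 0 0 -0.01; -0.006 -0.038 0 0 0 -0.015; -0.009 -0.051 0 0 0 -0.02; -0.011 -0.064 0 0 0 -0.025; -0.013 -0.077 0 0 0 -0.03; -0.0145 -0.09 0 0 0 -0.035; -0.015 -0.094 0 0 0 -0.037'
python3 -m crank '0 0 0 0 0 0;0 0 0 0 0 0;0 0 0 0 0 0;0 0 0 0 0 0'
python3 -c "
from h import *
go(.534,-.0898,.01,np.pi-.007+.073)"
```

```text
time_s: 4.57
ee_pos: [0.5159, 0.003, 0.0095]
tool_rot: [3.141, 0.0, -3.107]
ft_force: [-0.2, 5.1, 2.6]
width: 0.0061
gripper_force: 39.6
time_s: 5.23
ee_pos: [0.534, -0.0921, 0.0095]
tool_rot: [-3.141, 0.0, -3.073]
ft_force: [-1.2, 6.3, 6.9]
width: 0.0059
gripper_force: 40.0
time_s: 5.57
ee_pos: [0.534, -0.0903, 0.0095]
tool_rot: [-3.141, 0.001, -3.071]
ft_force: [0.7, -4.9, 5.8]
width: 0.0062
gripper_force: 39.8
rows [-0.0001  0.0005 -0.0005] [-0.0008  0.0006  0.0042] t 5.57
```

```bash
python3 -m crank '0 0 0 0 0 0;0 0 0 0 0 0;0 0 0 0 0 0;0 0 0 0 0 0' 0.03 | grep -E 'width|ft'
python3 -m crank '0 0 -0.01 0 0 0;0 0 -0.03 0 0 0;0 0 -0.06 0 0 0;0 0 -0.1 0 0 0;0 0 -0.14 0 0 0;0 0 -0.18 0 0 0;0 0 -0.22 0 0 0;0 0 -0.26 0 0 0'
python3 -c "
from h import *
st=go(.4659,-.2421,.27,-np.pi+.07);print(np.round(st['joints'],3))"
```

```text
ft_force: [-0.2, 0.1, 0.2]
width: 0.0303
time_s: 6.57
ee_pos: [0.5331, -0.0903, 0.2723]
tool_rot: [-3.141, 0.001, -3.072]
ft_force: [1.4, -0.3, -0.1]
width: 0.0298
gripper_force: 0.0
rows [ 0.0776 -0.1468  0.0022] [-0.0001  0.0006 -0.    ] t 6.57
[-0.095  0.23   0.243  1.784 -0.06   1.134  1.807]
```

```bash
python3 -m crank '0.0776 -0.1468 0 0 0 0; 0.0776 -0.1468 0 0 0 0; 0.0776 -0.1468 0 0 0 0; 0.0776 -0.1468 0 0 0 0; 0.0776 -0.1468 0 0 0 0; 0.0776 -0.1468 0 0 0 0; 0.0776 -0.1468 0 0 0 0; 0.0776 -0.1468 0 0 0 0' 0.085 | head -3
python3 - <<'E'
from h import *
st=go(.4659,-.2421,.144,-np.pi+.07);print(np.round(st['joints'],3))
t=snap("top")['image'][...,::-1][120:240,200:360]; a=snap("side")['image'][...,::-1][130:280,180:380]
cv2.imwrite('pics/c4.png',np.hstack([cv2.resize(t,(400,300),interpolation=cv2.INTER_CUBIC),cv2.resize(a,(400,300),interpolation=cv2.INTER_CUBIC)]))
E
```

```text
time_s: 7.23
ee_pos: [0.4671, -0.2411, 0.2696]
tool_rot: [3.141, 0.0, -3.07]
rows [ 0.0013 -0.0009  0.1256] [0.0002 0.0002 0.0017] t 7.23
[ 0.12   0.208  0.345  1.825 -0.078  1.122  2.135]
```

View pics/c4.png

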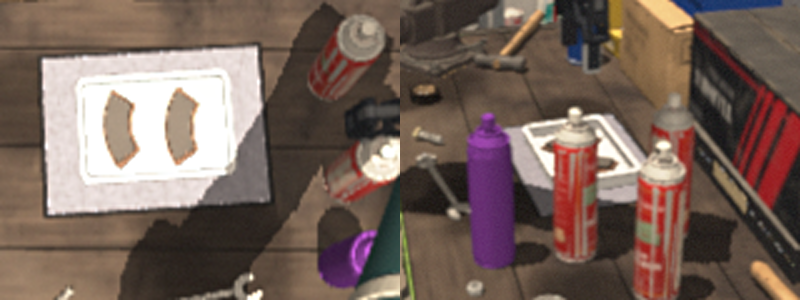

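The top view shows the tray squarely on the mat with both pads in it. Before descending I compare nozzle and gripper pixels, since the gripper looks offset from can c.

Run:
```python
from h import *
s=snap("top");q=snap("side");st=r.read_state()
for P in [(.4659,-.2421,.212),st['ee_pos']+[0,0,.013],st['ee_pos']+[0,0.05,.013],st['ee_pos']+[0,0,.1]]:
    print(np.round(P,3),px(s,P),(px(s,P)-[200,120])*2.5,(px(q,P)-[180,130])*2)
# triangulate nozzles: top full-res pixels vs side (768-scale pics/1.5)
for (u,v),(a,b) in [((581,33),(474.5,267)),((734,102),(467.5,306)),((609,187),(402.5,284))]:
    o1,d1=ray(s,165+(u-1.1)/3.2,120+(v-1.1)/3.2);o2,d2=ray(q,a/1.5,b/1.5)
    k=np.linalg.lstsq(np.c_[d1,-d2],o2-o1,rcond=None)[0];A=o1+k[0]*d1;B=o2+k[1]*d2;print('noz',np.round(A,4),np.round(B,4))
# rings of cans in current picture via bigger view
im=s['image'][...,::-1][100:260,300:420];cv2.imwrite('pics/c5.png',np.hstack([cv2.resize(im,(420,560),interpolation=cv2.INTER_CUBIC),cv2.resize(q['image'][...,::-1][100:290,260:350],(265,560),interpolation=cv2.INTER_CUBIC)]))
```

```text
[ 0.466 -0.242  0.212] [354.98023677 178.0788467 ] [387.45059193 145.19711675] [179.02939202 110.20585921]
[ 0.467 -0.241  0.282] [362.28443251 172.15065863] [405.71108127 130.37664657] [180.0571558   58.44381829]
[ 0.467 -0.191  0.282] [342.39486789 172.01354984] [355.98716972 130.0338746 ] [170.62940235  43.97036896]
[ 0.467 -0.241  0.369] [373.39872554 164.01690756] [433.49681385 110.0422689 ] [180.42663864  -8.85633598]
noz [ 0.6013 -0.2241  0.2113] [ 0.597  -0.2234  0.2096]
noz [ 0.542  -0.3552  0.2075] [ 0.5404 -0.3549  0.2069]
noz [ 0.4677 -0.2447  0.2026] [ 0.4624 -0.244   0.2014]
```

View pics/c5.png

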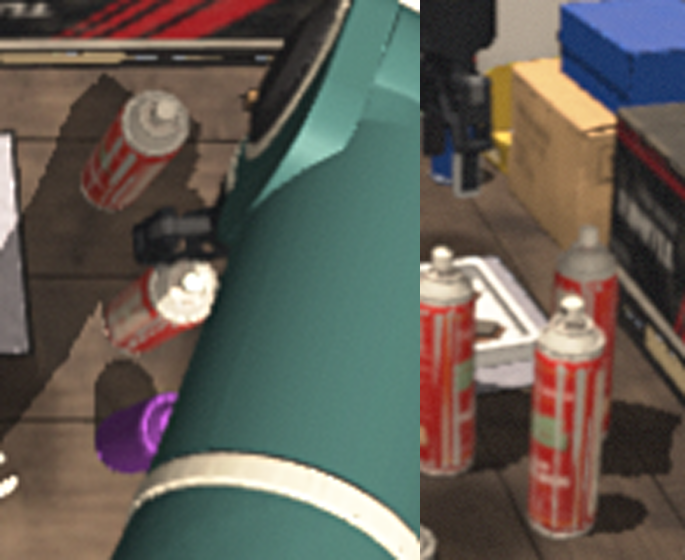

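The gripper pixel matches the prediction (left finger at (342,172) full resolution) and can c's nozzle is at (355,179). So can c is at about (0.464, -0.243), and I descend.

```bash
python3 -m crank '0.003 -0.002 0.03 0 0 0;0.003 -0.002 0.065 0 0 0;0.003 -0.002 0.09 0 0 0;0.003 -0.002 0.105 0 0 0;0.003 -0.002 0.113 0 0 0;0.003 -0.002 0.118 0 0 0;0.003 -0.002 0.122 0 0 0;0.003 -0.002 0.122 0 0 0'
python3 -c "
from h import *
go(.464,-.243,.146,-np.pi+.07)"
```

```text
time_s: 8.1
ee_pos: [0.4641, -0.2443, 0.1475]
tool_rot: [-3.141, 0.0, -3.071]
ft_force: [-0.7, 0.7, -0.2]
width: 0.0849
gripper_force: 0.0
rows [0.     0.0013 0.0015] [-0.0002  0.0003  0.0005] t 8.1
```

```bash
python3 -m crank '0 0 0.001 0 0 0;0 0 0.001 0 0 0;0 0 0.001 0 0 0;0 0 0.001 0 0 0;0 0 0.001 0 0 0;0 0 0.001 0 0 0;0 0 0.001 0 0 0' 0.04 50
python3 -m crank '0 0 -0.004 0 0 0;0 0 -0.01 0 0 0;0 0 -0.018 0 0 0;0 0 -0.024 0 0 0;0 0 -0.025 0 0 0;0 0 -0.025 0 0 0;0 0 -0.025 0 0 0;0 0 -0.025 0 0 0'
for i in 1 2 3 4 5 6; do python3 -m crank '0 0 0 0 0 0' | grep -E 'ft_f|time'; done
python3 -c "
from h import *
st=r.read_state();print(st['joint_efforts'],st['wrist_torque'],st['ee_pos'])"
```

```text
time_s: 8.68
ee_pos: [0.4645, -0.2443, 0.1474]
tool_rot: [-3.141, 0.002, -3.071]
ft_force: [-1.4, 2.3, 8.9]
width: 0.0548
gripper_force: 52.3
time_s: 9.35
ee_pos: [0.4636, -0.2443, 0.171]
tool_rot: [3.141, -0.0, -3.071]
ft_force: [-0.5, 0.1, -7.1]
width: 0.055
gripper_force: 55.3
time_s: 9.43
ft_force: [-0.3, 0.7, -6.5]
time_s: 9.52
ft_force: [-0.3, -0.4, -5.4]
time_s: 9.6
ft_force: [0.3, -0.3, -6.1]
time_s: 9.68
ft_force: [0.0, 0.5, -6.6]
time_s: 9.77
ft_force: [-0.1, -0.6, -6.9]
time_s: 9.85
ft_force: [0.4, -0.5, -6.7]
[ 3.41857951e-03 -7.11941242e+01  5.63743025e+00 -4.04949403e+01
  2.17740418e-02  1.71253388e-02  2.09493132e-04] [ 0.01773175 -0.00032045 -0.07407963] [ 0.4638432  -0.24438114  0.17131595]
```

```bash
python3 -m crank '0 0 0.004 0 0 0;0 0 0.01 0 0 0;0 0 0.016 0 0 0;0 0 0.021 0 0 0;0 0 0.024 0 0 0;0 0 0.0245 0 0 0;0 0 0.0245 0 0 0;0 0 0.0245 0 0 0'
python3 -m crank '0 0 0 0 0 0;0 0 0 0 0 0;0 0 0 0 0 0;0 0 0 0 0 0;0 0 0 0 0 0;0 0 0 0 0 0' 0.085 | tail -3
python3 -m crank '0 0 -0.005 0 0 0;0 0 -0.02 0 0 0;0 0 -0.05 0 0 0;0 0 -0.085 0 0 0;0 0 -0.12 0 0 0;0 0 -0.135 0 0 0;0 0 -0.135 0 0 0;0 0 -0.135 0 0 0' | grep -E 'ft|ee'
python3 -c "
from h import *
go(.599,-.224,.28,-np.pi+.07);go(.541,-.3545,.28,-np.pi+.07)"
```

```text
time_s: 10.52
ee_pos: [0.4645, -0.2443, 0.1474]
tool_rot: [-3.142, 0.001, -3.071]
ft_force: [-2.1, 2.9, 8.9]
width: 0.0546
gripper_force: 57.1
ft_force: [-0.0, 0.6, -1.2]
width: 0.085
gripper_force: 0.0
ee_pos: [0.464, -0.2445, 0.2828]
ft_force: [0.1, -0.7, 0.0]
rows [-0.1361  0.0109  0.003 ] [-0.0006  0.0017  0.0002] t 11.68
rows [-0.069  -0.1152  0.0029] [-0.0006  0.0017  0.0002] t 11.68
```

```bash
python3 -m crank '-0.136 0.011 0 0 0 0;-0.136 0.011 0 0 0 0;-0.136 0.011 0 0 0 0;-0.136 0.011 0 0 0 0;-0.136 0.011 0 0 0 0;-0.136 0.011 0 0 0 0;-0.136 0.011 0 0 0 0;-0.136 0.011 0 0 0 0' | head -2
python3 -c "
from h import *
go(.599,-.224,.147,-np.pi+.07)"
```

```text
time_s: 12.35
ee_pos: [0.5977, -0.2244, 0.2818]
rows [-0.0013  0.0003  0.1348] [ 0.     -0.0004 -0.001 ] t 12.35
```

```bash
python3 -m crank '0 0 0.03 0 0 0;0 0 0.065 0 0 0;0 0 0.095 0 0 0;0 0 0.115 0 0 0;0 0 0.125 0 0 0;0 0 0.131 0 0 0;0 0 0.135 0 0 0;0 0 0.135 0 0 0'
python3 -c "
from h import *
go(.599,-.224,.147,-np.pi+.07)"
```

```text
time_s: 13.02
ee_pos: [0.5989, -0.2241, 0.1474]
tool_rot: [-3.141, 0.001, -3.072]
ft_force: [0.2, 0.8, -1.3]
width: 0.0857
gripper_force: 0.0
rows [-0.0002  0.0001  0.0004] [-0.0003  0.0007  0.0001] t 13.02
```

```bash
python3 -m crank '0 0 0 0 0 0;0 0 0 0 0 0;0 0 0 0 0 0;0 0 0 0 0 0;0 0 0 0 0 0;0 0 0 0 0 0;0 0 0 0 0 0' 0.04 50
python3 -m crank '0 0 -0.004 0 0 0;0 0 -0.01 0 0 0;0 0 -0.018 0 0 0;0 0 -0.024 0 0 0;0 0 -0.025 0 0 0;0 0 -0.025 0 0 0;0 0 -0.025 0 0 0;0 0 -0.025 0 0 0'
for i in 1 2 3 4 5 6; do python3 -m crank '0 0 0 0 0 0' | grep -E 'ft_f'; done
```

```text
time_s: 13.6
ee_pos: [0.5996, -0.2242, 0.1485]
tool_rot: [-3.141, 0.003, -3.071]
ft_force: [-0.9, 0.3, 10.3]
width: 0.0555
gripper_force: 52.1
time_s: 14.27
ee_pos: [0.5985, -0.2238, 0.1715]
tool_rot: [3.141, -0.001, -3.071]
ft_force: [0.2, 0.8, -2.5]
width: 0.0555
gripper_force: 53.2
ft_force: [0.9, 1.0, -1.7]
ft_force: [1.2, 0.4, -2.2]
ft_force: [0.1, 0.7, -2.5]
ft_force: [-0.1, 1.1, -2.5]
ft_force: [-0.3, 0.0, -2.1]
ft_force: [-0.2, -0.3, -2.3]
```

Can a weighs about 0.23 kg, so it is lighter. I put it back and go on to can b.

```bash
python3 -m crank '0 0 0.004 0 0 0;0 0 0.01 0 0 0;0 0 0.016 0 0 0;0 0 0.021 0 0 0;0 0 0.0235 0 0 0;0 0 0.0245 0 0 0;0 0 0.0245 0 0 0;0 0 0.0245 0 0 0' | grep ft
python3 -m crank '0 0 0 0 0 0;0 0 0 0 0 0;0 0 0 0 0 0;0 0 0 0 0 0;0 0 0 0 0 0;0 0 0 0 0 0' 0.085 | tail -3
python3 -m crank '0 0 -0.005 0 0 0;0 0 -0.02 0 0 0;0 0 -0.05 0 0 0;0 0 -0.085 0 0 0;0 0 -0.12 0 0 0;0 0 -0.135 0 0 0;0 0 -0.135 0 0 0;0 0 -0.135 0 0 0' | grep -E 'ft|ee'
python3 -m crank '0.067 -0.126 0 0 0 0;0.067 -0.126 0 0 0 0;0.067 -0.126 0 0 0 0;0.067 -0.126 0 0 0 0;0.067 -0.126 0 0 0 0;0.067 -0.126 0 0 0 0;0.067 -0.126 0 0 0 0;0.067 -0.126 0 0 0 0' | head -2
python3 -c "
from h import *
st=go(.541,-.3545,.147,-np.pi+.07);print(np.round(st['joints'],2))"
```

```text
ft_force: [-3.0, 1.8, 16.1]
ft_force: [0.3, 0.0, 0.2]
width: 0.085
gripper_force: 0.0
ee_pos: [0.5989, -0.2239, 0.2834]
ft_force: [-0.1, -0.8, -0.9]
time_s: 17.27
ee_pos: [0.5414, -0.3528, 0.2817]
rows [ 0.0004 -0.0018  0.1347] [ 0.0008 -0.0005  0.0022] t 17.27
[ 0.27  0.43  0.36  1.51 -0.16  1.23  2.3 ]
```

```bash
python3 -m crank '0 -0.001 0.03 0 0 0;0 -0.001 0.065 0 0 0;0 -0.001 0.095 0 0 0;0 -0.001 0.115 0 0 0;0 -0.001 0.125 0 0 0;0 -0.001 0.131 0 0 0;0 -0.001 0.135 0 0 0;0 -0.001 0.135 0 0 0' | grep -E 'ee|ft'
python3 -m crank '0 0 0 0 0 0;0 0 0 0 0 0;0 0 0 0 0 0;0 0 0 0 0 0;0 0 0 0 0 0;0 0 0 0 0 0;0 0 0 0 0 0' 0.04 50 | tail -4
python3 -m crank '0 0 -0.004 0 0 0;0 0 -0.01 0 0 0;0 0 -0.018 0 0 0;0 0 -0.024 0 0 0;0 0 -0.025 0 0 0;0 0 -0.025 0 0 0;0 0 -0.025 0 0 0;0 0 -0.025 0 0 0' | tail -5
for i in 1 2 3 4 5 6; do python3 -m crank '0 0 0 0 0 0' | grep -E 'ft_f'; done
```

```text
ee_pos: [0.5412, -0.3551, 0.1477]
ft_force: [0.9, -0.1, 0.7]
tool_rot: [-3.14, 0.002, -3.072]
ft_force: [-1.6, -0.5, 9.0]
width: 0.0553
gripper_force: 52.1
ee_pos: [0.5407, -0.3551, 0.172]
tool_rot: [3.141, -0.0, -3.071]
ft_force: [-0.5, 0.0, -3.4]
width: 0.0554
gripper_force: 53.4
ft_force: [0.5, 0.7, -3.2]
ft_force: [-0.2, 0.3, -2.2]
ft_force: [0.3, 0.3, -2.4]
ft_force: [0.8, 0.6, -2.7]
ft_force: [0.0, 0.7, -2.4]
ft_force: [-0.6, 0.9, -2.2]
```

Can b weighs about 0.26 kg, so can c at 0.65 kg is the heaviest. I put b back and return to c.

```bash
python3 -m crank '0 0 0.004 0 0 0;0 0 0.01 0 0 0;0 0 0.016 0 0 0;0 0 0.021 0 0 0;0 0 0.0235 0 0 0;0 0 0.0245 0 0 0;0 0 0.0245 0 0 0;0 0 0.0245 0 0 0' | grep ft
python3 -m crank '0 0 0 0 0 0;0 0 0 0 0 0;0 0 0 0 0 0;0 0 0 0 0 0;0 0 0 0 0 0;0 0 0 0 0 0' 0.085 | tail -3
python3 -m crank '0 0 -0.005 0 0 0;0 0 -0.02 0 0 0;0 0 -0.05 0 0 0;0 0 -0.085 0 0 0;0 0 -0.12 0 0 0;0 0 -0.135 0 0 0;0 0 -0.135 0 0 0;0 0 -0.135 0 0 0' | grep -E 'ft|ee'
python3 -m crank '0.069 0.115 0 0 0 0;0.069 0.115 0 0 0 0;0.069 0.115 0 0 0 0;0.069 0.115 0 0 0 0;0.069 0.115 0 0 0 0;0.069 0.115 0 0 0 0;0.069 0.115 0 0 0 0;0.069 0.115 0 0 0 0' | head -2
python3 -c "
from h import *
st=go(.464,-.2443,.147,-np.pi+.07);print(np.round(st['joints'],2))"
```

```text
ft_force: [-3.0, 3.4, 14.3]
ft_force: [-0.0, -0.0, -0.4]
width: 0.0848
gripper_force: 0.0
ee_pos: [0.541, -0.3554, 0.2839]
ft_force: [-0.9, 0.2, -1.1]
time_s: 22.18
ee_pos: [0.4641, -0.2462, 0.2823]
rows [-0.0002  0.0019  0.1353] [-0.0002 -0.0009 -0.0007] t 22.18
[ 0.13  0.2   0.35  1.81 -0.07  1.15  2.14]
```

```bash
python3 -m crank '0 0.001 0.03 0 0 0;0 0.001 0.065 0 0 0;0 0.001 0.095 0 0 0;0 0.001 0.115 0 0 0;0 0.001 0.125 0 0 0;0 0.001 0.131 0 0 0;0 0.001 0.135 0 0 0;0 0.001 0.135 0 0 0' | grep -E 'ee|ft'
python3 -m crank '0 0 0 0 0 0;0 0 0 0 0 0;0 0 0 0 0 0;0 0 0 0 0 0;0 0 0 0 0 0;0 0 0 0 0 0;0 0 0 0 0 0' 0.04 60 | tail -4
python3 -m crank '0 0 -0.005 0 0 0;0 0 -0.015 0 0 0;0 0 -0.03 0 0 0;0 0 -0.05 0 0 0;0 0 -0.07 0 0 0;0 0 -0.09 0 0 0;0 0 -0.11 0 0 0;0 0 -0.12 0 0 0' | tail -5
python3 -m crank '0 0 0 0 0 0;0 0 0 0 0 0;0 0 0 0 0 0'|grep -E 'ft|ee'
python3 -c "
from h import *
go(.529,.006,.267,-np.pi+.07)"
```

```text
ee_pos: [0.4641, -0.2447, 0.1479]
ft_force: [-0.3, -0.1, 0.1]
tool_rot: [-3.141, 0.002, -3.071]
ft_force: [-0.2, 2.9, 10.2]
width: 0.0554
gripper_force: 62.4
ee_pos: [0.4641, -0.2448, 0.2707]
tool_rot: [-3.14, 0.002, -3.072]
ft_force: [0.6, -0.0, -6.3]
width: 0.0547
gripper_force: 66.1
ee_pos: [0.4633, -0.2441, 0.2667]
ft_force: [-0.2, -0.4, -6.5]
rows [-0.0831  0.2449 -0.0003] [ 0.0006 -0.0015  0.0002] t 24.35
```

```bash
python3 -m crank '-0.003 0.01 0 0 0 0;-0.01 0.03 0 0 0 0;-0.02 0.055 0 0 0 0;-0.028 0.08 0 0 0 0;-0.036 0.105 0 0 0 0;-0.044 0.13 0 0 0 0;-0.053 0.155 0 0 0 0;-0.061 0.18 0 0 0 0'|head -2
python3 -m crank '-0.008 0.022 0 0 0 0;-0.014 0.042 0 0 0 0;-0.019 0.055 0 0 0 0;-0.022 0.063 0 0 0 0;-0.022 0.065 0 0 0 0;-0.022 0.065 0 0 0 0;-0.022 0.065 0 0 0 0;-0.022 0.065 0 0 0 0'
python3 -m crank '0 0 0 0 0 0;0 0 0 0 0 0;0 0 0 0 0 0;0 0 0 0 0 0;0 0 0 0 0 0;0 0 0 0 0 0'
python3 - <<'E'
from h import *
t=snap("top")['image'][...,::-1][120:270,200:400]; a=snap("side")['image'][...,::-1][100:290,180:400]
cv2.imwrite('pics/c6.png',np.hstack([cv2.resize(t,(400,300)),cv2.resize(a,(347,300))]))
E
```

```text
time_s: 25.02
ee_pos: [0.5118, -0.0586, 0.2668]
time_s: 25.68
ee_pos: [0.5292, 0.0047, 0.2677]
tool_rot: [-3.141, -0.0, -3.073]
ft_force: [-0.1, 0.1, -7.5]
width: 0.0547
gripper_force: 66.1
time_s: 26.18
ee_pos: [0.5294, 0.0058, 0.2678]
tool_rot: [-3.142, 0.0, -3.071]
ft_force: [-0.2, 0.6, -6.1]
width: 0.0546
gripper_force: 66.1
```

View pics/c6.png

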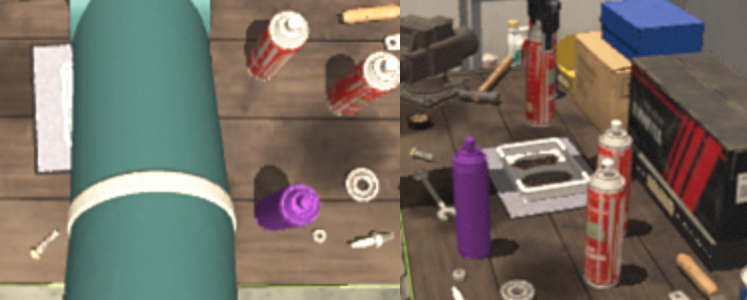

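The can at (540,80) in the side half is held upright above the tray. Both lighter cans, at (615,170) and (605,225), stand upright, and the pads are in the tray at (545,170). I hand in.

```bash
python3 -c "
from bench import r
print(r.sign_off())"
```

```text
the job is handed in; nothing more can be done
None
```

I handed the job in at about 26 s (no verdict was returned): the tray sits centred and square on the mat with both pads in it, the two lighter cans (about 0.23 and 0.26 kg) are back upright in their places, and the heaviest (about 0.65 kg) is held upright over the tray, its foot about 12 cm up.

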